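Clip the cordless vacuum's battery into its charging dock

ROBOT

A 6-joint arm with a two-finger parallel gripper is mounted at the origin on the work surface. World frame = base frame: x ahead of the robot, y to its left, z up, the work surface at z = 0. Lengths are in mm, angles in rad, forces in N, time in s.
With the tool pointing down it reaches from about 275 to 725 mm from the base axis. Payload 5.6 kg.
Tool frame: the origin (TCP) lies on the mounting face of the last link; the fingertips stand 173 mm ahead of it and the grasp point (between the pads) lies 155 mm ahead of it; z points along the fingers, y is the line along which they close (so a half turn about z gives the same grasp; the last joint's range is limited). The gripper opens to 85 mm and grips with 20 to 120 N. Pads are 22 mm wide; open, the fingers measure 114 mm over their backs; the gripper's body (76 mm by 85 mm) begins 54 mm behind the grasp point. The pads swing forward as they close: fully open they stand 13 mm farther back than shut.
Start: joints at [1.614, 0.255, 0.108, 0, -1.424, -0.285], TCP at [131.67, 534, 404.683] pointing down, gripper open.
Joint ranges: [-2.95, 2.95], [-1.21, 1.97], [-1.09, 1.5], [-2.87, 1.71], [-2.94, -0.07], [-3.05, 3.05]. Speed limits (rad/s): [2.57, 2.57, 3.14, 3.14, 3.14, 3.14].

INTERFACE

Orientations are given as a rotation vector (axis times angle).
In Python, from workcell import get_state, grab_frame, get_calibration, close_job gives the robot as it stands.
- The arm moves only by the tool move_arm, never from a script. Its argument "steps" is one flat list of numbers, 7 for each row, row after row: the shift along the tool's x, y, z as a fraction of full scale, then the turn, a rotation vector about the tool's x, y, z as a fraction of full scale, then the closure, from 0 (fully open) to 1 (shut). In form: [dx, dy, dz, rx, ry, rz, grip, dx, dy, dz, rx, ry, rz, grip, ...]. A call has 1 to 20 rows; each row shifts and turns the commanded pose from where the row before left it, along the tool's axes as they then stand; what a row does not reach is not made up. Full scale, the value 1, is 0.03 m for a shift and 120 degrees for a turn. A row lasts 1/12 s, in which the tool goes at most 41.7 mm and 7.16 degrees, less where a joint would pass 70% of its speed; a pose out of reach is approached as far as the arm can. A call with a number of a shift or a turn outside -1 to 1 is refused whole. A call with a gripper value outside its range is refused whole. The fingers move at their own pace and stop on an object; "force" is the grip in N (left out, the last holds). Time passes only in rows, so rows that do not move let the fingers close. It gives the time, the measured TCP pose, the force, the opening and the grip force at its end, in the units of the state.
- get_state(): the state, without advancing time (a new reading comes with each control period).
- grab_frame(name): name is "scene" or "top" or "wrist"; returns the picture (400x640x3 uint8, red, green, blue); there is no depth.
- get_calibration(name): a dict with "camera_matrix" (3x3 intrinsics, pixels), "extrinsics" (4x4, takes a point from world to camera coordinates). Camera axes: x right, y up, looking along -z (the intrinsics and any distortion apply to the point x, -y, -z); pixel columns grow to the right and rows downward; lengths in mm; the calibration is good to about 2 mm. The wrist camera is an equidistant fisheye: a pixel r from the principal point sees the ray r / f radians off the axis. A picture is of the moment at which its call begins: read the wrist's pose just before it. get_calibration takes no time and is no camera call; for the wrist camera it gives the pose at the moment of the call.
- close_job(): hands the job in; it is judged then, once.
The state is a dict: "clock": time; "q": joint angles; "joint_vel": joint speeds; "tau": joint torques, N m; "ee_pos": TCP position; "tool_rot": TCP orientation; "wrist_force": force on the tool from outside, world axes, zero at the start; "wrist_torque": the same for the moment, N m; "width": finger opening in mm; "grip_force": force on a finger pad.
Only numpy, scipy, OpenCV 4.12 (cv2) and the standard library are available. Lean on these libraries where they do the work, as an engineer would, in place of code of your own. Each camera call takes 0.05 s, during which the arm holds its last target. There are 200 camera calls.

TASK

Put the hand vacuum's battery pack on charge: lift it by its ridge and, with its tongue end tipped down, tuck the tongue under the dock's lip and push it against the sprung contact, then rock the other end down behind the end wall until the pack lies flat and fully home, and let go. Be gentle with the dock: the contact is delicate and must not be pushed in more than about 7 mm, or 17 N. Leave the other kitchen things where they are.

Things in the scene. Friction and masses are not known exactly. Their poses are not given: they have to be found in the camera images.
- pack: Black battery pack, 0.35 kg, flat on the counter. Body 80 (x) x 52 (y) x 24 mm high; origin: centre of the body's underside, z up. A tongue sticks out 16 mm from the body's -x face: 40 mm wide, 8 mm thick, level with the underside; whole pack x -56 to +40 mm.
- ridge (a point): Top centre of the pack's grip ridge, which stands across the middle of the pack (pack x = 0): 18 mm thick (x), 40 mm long (y), from z = 24 to 50 mm. Pinch it along the pack's x. Axes as the pack's.
- tongue_tip (a point): Middle of the lower edge of the pack's tongue end (pack x -56, z 0 mm). Axes as the pack's.
- dock: Grey charging dock, fixed: base 190 (x) x 88 (y) x 10 mm, origin on the counter, z up. On it a bay floats: it stands up to 14 mm either way along the dock's x from the nominal places given here, each time elsewhere and unreported: feel for it. It keeps its place under allowed forces. Bay floor z 14 mm; side walls' inner faces y +-27.5 mm, tops sloped outwards, z 31 mm. Takes 45 N at most, all contact loads on it added up (pack at home: about 25 N).
- lip (a point): Nominal middle of the lower edge of the bay's lip (dock x -30, z 26 mm; true x up to 14 mm off). The lip spans the bay's -x end, 6 mm thick (top z 32 mm), from here back to dock x -68 mm. Axes as the dock's. The gap under it is 12 mm; the 8 mm tongue goes in tipped about 15 degrees, at 20 or more it jams.
- contact_face (a point): Nominal middle of the face of the sprung steel contact block under the lip (dock x -32, z 19.5 mm; true x up to 14 mm off), 44 mm wide, 10 mm high. It yields towards the dock's -x: 2 N to start, then 2 N more per mm, overstrained beyond 7.5 mm (17 N). Push it in 4.5 to 6.5 mm (11 to 15 N) and keep it so to rock the pack's other end down past the end wall.
- end_wall (a point): Nominal middle of the top inner edge of the bay's end wall, at the dock's +x end (dock x +60, z 26 mm; true x up to 14 mm off). The wall is 8 mm thick, 12 mm high above the bay floor. Axes as the dock's.
- home (a point): Nominal place of the pack's origin when home (dock x +20, y 0, z 14 mm; true x up to 14 mm off), pack axes along the dock's: flat on the bay floor, tongue under the lip, held against the end wall by the contact block, then pushed in 4 mm (10 N). The pack cannot go straight down: lip and end wall are nearer than its length.
- contact (a joint): How far the sprung contact block is pushed in, m: 0 free, about 0.004 with the pack home, must never pass 0.0075.
- jar: Bystander: glass jar with steel cap, 48 mm across, 65 mm high; origin under its centre.
- tin: Bystander: small steel tin, 52 mm across, 55 mm high; origin under its centre.
- mug: Bystander: white mug, 80 mm across, 90 mm high; origin under its centre.
- kettle: Bystander: steel kettle, 154 mm across, 210 mm high; origin under its centre.
- carafe: Bystander: glass carafe, 164 mm across, 230 mm high; origin under its centre.
- spatula: Bystander: wooden spatula lying flat.
Things that resemble listed ones, but are neither listed nor needed, are in the scene too. There is more than one size of the pack; the job needs the smallest.

How it is judged:
By the outcome, as a careful person would: the job done as asked, in the order asked, and still so for the second after the job is handed in, with the robot touching nothing.
It also fails if it takes over 64 s, if anything falls off the work surface, if the arm or the gripper's body presses on something with over 40 N, if the wrist force passes 120 N, or if a joint passes its speed limit or range.

## Working session

There is one attempt and no reset: what is moved stays moved. The work goes in short steps, Python scripts to look and compute and a tool call to move; the robot and the scene stay as the last step left them, time stands still between calls to the robot, and variables do not carry over. Pictures are saved under pics/ and viewed, at most 10 in all, crops included, and the job is handed in when it is done.

Besides the shell and the picture viewer there is one more tool, called after "Emit:" as name(argument=value, ...), one argument or row to a line, values as JSON. move_arm: Moves the arm, as the interface text tells. Shift numbers are shares of 0.03 m and turn numbers shares of 120 degrees, none past 1 either way. Its arguments: {"type":"object","properties":{"steps":{"type":"array"},"force":{"type":"number"}},"required":["steps"]}

```bash
mkdir -p pics
python3 - <<'E'
from workcell import *
import cv2,numpy as np
s=get_state();print({k:np.round(v,3).tolist() for k,v in s.items()})
for n in("scene","top","wrist"):
    c=get_calibration(n);print(n,np.round(c["camera_matrix"],1).tolist(),np.round(c["extrinsics"],3).tolist(),[k for k in c])
    cv2.imwrite(f"pics/{n}0.png",grab_frame(n)[:,:,::-1])
E
```

```text
{'clock': 0.0, 'q': [1.614, 0.256, 0.107, -0.0, -1.424, -0.285], 'joint_vel': [0.001, -0.0, -0.0, 0.001, 0.0, -0.001], 'tau': [0.001, -38.663, 23.794, 5.365, -0.006, 0.0], 'ee_pos': [131.581, 533.857, 403.786], 'tool_rot': [3.117, -0.379, -0.0], 'wrist_force': [-0.808, -0.249, -0.107], 'wrist_torque': [0.098, 0.026, -0.022], 'grip_force': 0.0, 'width': 85.48}
scene [[384.6, 0.0, 312.6], [0.0, 384.6, 210.5], [0.0, 0.0, 1.0]] [[0.1, 0.995, 0.011, -44.963], [-0.828, 0.077, 0.556, 400.049], [0.552, -0.064, 0.831, -1363.306], [0.0, 0.0, 0.0, 1.0]] ['camera_matrix', 'extrinsics']
top [[371.8, 0.0, 316.8], [0.0, 371.8, 198.5], [0.0, 0.0, 1.0]] [[0.029, -1.0, -0.006, -10.498], [0.985, 0.028, 0.171, -546.429], [-0.17, -0.011, 0.985, -1069.558], [0.0, 0.0, 0.0, 1.0]] ['camera_matrix', 'extrinsics']
wrist [[309.7, 0.0, 317.1], [0.0, 309.7, 200.8], [0.0, 0.0, 1.0]] [[-0.239, -0.971, 0.003, 549.831], [0.927, -0.229, -0.298, 37.608], [0.29, -0.069, 0.955, -380.406], [0.0, 0.0, 0.0, 1.0]] ['camera_matrix', 'extrinsics']
```

View pics/top0.png

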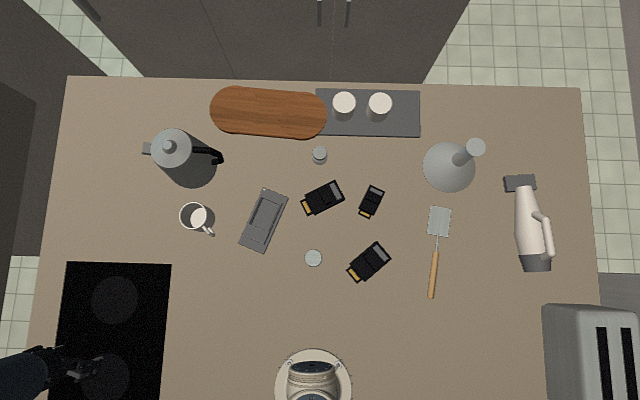

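View pics/scene0.png

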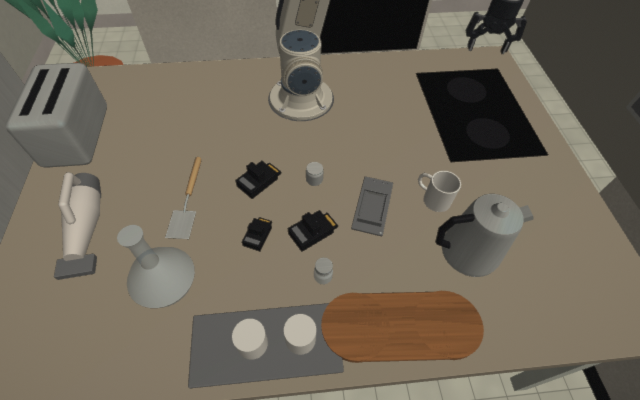

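The top view shows the small pack at (371,201) with its yellow tongue end towards (365,214), and the dock at (263,220). Larger packs lie at (322,198) and (369,262). The scene view confirms this: small pack (257,233), dock (373,206).

```bash
cat > h.py <<'E'
import numpy as np,cv2
from workcell import *
def ray(n,uv,c=None):
    c=c or get_calibration(n);K,E=c["camera_matrix"],c["extrinsics"]
    p=(np.atleast_2d(uv)-[K[0,2],K[1,2]])/[K[0,0],K[1,1]]
    if n=="wrist":
        r=np.linalg.norm(p,axis=1,keepdims=True)+1e-12;d=np.hstack([p/r*np.sin(r),np.cos(r)])
    else: d=np.hstack([p,np.ones((len(p),1))])
    d=d*[1,-1,-1];R=E[:3,:3]
    return -R.T@E[:3,3],d@R
def plane(n,uv,z,c=None):
    o,d=ray(n,uv,c);return (o+d*((z-o[2])/d[:,2])[:,None])[:,:2]
def proj(n,P,c=None):
    c=c or get_calibration(n);K,E=c["camera_matrix"],c["extrinsics"]
    q=(np.atleast_2d(P)@E[:3,:3].T+E[:3,3])*[1,-1,-1]
    if n=="wrist":
        r=np.linalg.norm(q[:,:2],axis=1);p=q[:,:2]*(np.arctan2(r,q[:,2])/(r+1e-12))[:,None]
    else: p=q[:,:2]/q[:,2:]
    return p*[K[0,0],K[1,1]]+[K[0,2],K[1,2]]
E
python3 - <<'E'
from h import *
im=cv2.imread("pics/top0.png");a=im[170:270,232:392]
s=cv2.imread("pics/scene0.png");b=s[150:250,235:400][:, :160]
out=np.vstack([cv2.resize(a,None,fx=3,fy=3,interpolation=2),cv2.resize(b,None,fx=3,fy=3,interpolation=2)])
cv2.imwrite("pics/z1.png",np.clip(out*1.8,0,255).astype(np.uint8))
print("pack",plane("top",[[371,201],[365,214]],24),"dock",plane("top",[[247,188+0],[288,195],[267,253],[239,246]],10), "big",plane("top",[[322,198],[369,262]],30))
print("jar/tin",plane("top",[[319,153],[313,258]],60),"scene pack",plane("scene",[[257,233]],24))
E
```

```text
pack [[ 547.46430918 -160.57673672]
 [ 506.86044422 -142.5284299 ]] dock [[580.08398832 224.40828851]
 [561.48598316  95.42427641]
 [381.22525266 151.46812313]
 [399.79006326 237.73131781]] big [[ 551.50417555  -10.47021873]
 [ 363.24090831 -154.64932474]]
jar/tin [[684.43390165   2.43116983]
 [369.72369403  10.87889782]] scene pack [[ 557.07441284 -159.65897353]]
```

View pics/z1.png

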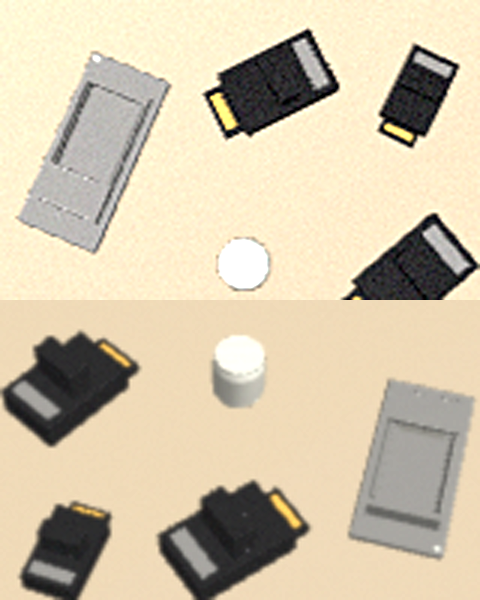

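The zoomed view shows the small pack with its yellow tongue towards the robot, at top px about (365,214). The dock's lip plate is also at the robot-ward end, about (255,236), and its end wall at the far end, so both yaws are near -25°.

```bash
cat >> h.py <<'E'
from scipy.spatial.transform import Rotation as Rn
def tool():
    s=get_state();return np.array(s["ee_pos"]),Rn.from_rotvec(s["tool_rot"]),s
def Rdown(yaw,tip=0):
    # y_tool = -pack x ; yaw of pack x in deg ; tip = tongue down deg
    a=np.radians(yaw);px=np.array([np.cos(a),np.sin(a),0]);py=np.array([-np.sin(a),np.cos(a),0])
    return Rn.from_matrix(np.column_stack([-py,-px,[0,0,-1]]))*Rn.from_euler("x",tip,degrees=True)
def go(p,R):
    P,T,s=tool()
    d=T.inv().apply(np.array(p)-P);r=(T.inv()*R).as_rotvec(degrees=True)
    print("shift units",np.round(d/30,3),"mm",np.round(d,1),"| turn units",np.round(r/120,4),"deg",np.round(r,2))
E
python3 - <<'E'
from h import *
P,T,s=tool();E=get_calibration("wrist")["extrinsics"];C=-E[:3,:3].T@E[:3,3]
print("cam in tool",T.inv().apply(C-P),"axis",T.inv().apply(-E[2,:3]),"up",T.inv().apply(E[1,:3]))
for t in [(420,120,330)]: go(t,Rdown(-25))
E
```

```text
cam in tool [77.49072129 -1.00690856 31.02437003] axis [-2.98006459e-01  9.36167479e-04  9.54563394e-01] up [9.54563850e-01 2.13167515e-04 2.98006393e-01]
shift units [12.637 11.09   2.484] mm [379.1 332.7  74.5] | turn units [ 4.000e-04 -6.000e-04  8.429e-01] deg [ 5.0000e-02 -7.0000e-02  1.0114e+02]
```

Emit:
move_arm(
  steps=[0.79, 0.5, 0.12, 0, 0, 0, 0, 0.79, 0.5, 0.12, 0, 0, 0, 0, 0.79, 0.5, 0.12, 0, 0, 0, 0, 0.79, 0.5, 0.12, 0, 0, 0, 0, 0.79, 0.5, 0.12, 0, 0, 0, 0, 0.79, 0.5, 0.12, 0, 0, 0, 0, 0.79, 0.5, 0.12, 0, 0, 0, 0, 0.79, 0.5, 0.12, 0, 0, 0, 0, 0.79, 0.5, 0.12, 0, 0, 0, 0, 0.79, 0.5, 0.12, 0, 0, 0, 0, 0.79, 0.5, 0.12, 0, 0, 0, 0, 0.79, 0.5, 0.12, 0, 0, 0, 0, 0.79, 0.5, 0.12, 0, 0, 0, 0, 0.79, 0.5, 0.12, 0, 0, 0, 0, 0.79, 0.5, 0.12, 0, 0, 0, 0, 0.79, 0.5, 0.12, 0, 0, 0, 0, 0.79, 0.5, 0.12, 0, 0, 0, 0, 0.79, 0.5, 0.12, 0, 0, 0, 0],
)

```text
clock: 1.65
ee_pos: [481.9, 168.5, 339.5]
tool_rot: [3.118, -0.379, -0.001]
wrist_force: [1.3, 0.8, -0.1]
width: 85.5
grip_force: 0.0
```

Emit:
move_arm(
  steps=[0, 0, 0, 0, 0, 0.0562, 0, 0, 0, 0, 0, 0, 0.0562, 0, 0, 0, 0, 0, 0, 0.0562, 0, 0, 0, 0, 0, 0, 0.0562, 0, 0, 0, 0, 0, 0, 0.0562, 0, 0, 0, 0, 0, 0, 0.0562, 0, 0, 0, 0, 0, 0, 0.0562, 0, 0, 0, 0, 0, 0, 0.0562, 0, 0, 0, 0, 0, 0, 0.0562, 0, 0, 0, 0, 0, 0, 0.0562, 0, 0, 0, 0, 0, 0, 0.0562, 0, 0, 0, 0, 0, 0, 0.0562, 0, 0, 0, 0, 0, 0, 0.0562, 0, 0, 0, 0, 0, 0, 0.0562, 0, 0, 0, 0, 0, 0, 0.0562, 0, 0, 0, 0, 0, 0, 0, 0],
)

```text
clock: 2.98
ee_pos: [481.1, 169.7, 339.6]
tool_rot: [1.682, -2.653, -0.0]
wrist_force: [0.5, 0.2, 0.2]
width: 85.4
grip_force: 0.0
```

Run:
```python
from h import *
P,T,s=tool();print(s["clock"],P,np.round(T.as_matrix(),3).tolist(),np.round(s["q"],2),s["wrist_force"])
c=get_calibration("wrist");np.save("cw1.npy",c["extrinsics"])
im=grab_frame("wrist")[:,:,::-1];cv2.imwrite("pics/w1.png",im)
print(proj("wrist",[[480,170,0]],c))
```

```text
2.9833 [481.09135791 169.67980712 339.59913734] [[-0.427, -0.904, -0.001], [-0.904, 0.427, -0.0], [0.0, 0.0, -1.0]] [ 0.65  0.21 -0.12 -0.   -1.24 -1.09] [0.5090956  0.16130219 0.2207657 ]
[[319.19645496 181.11572653]]
```

View pics/w1.png

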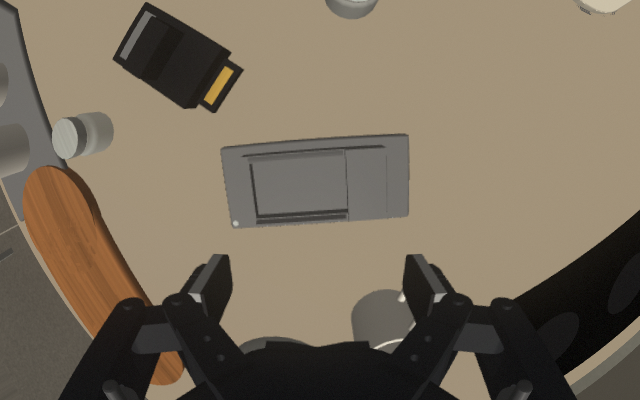

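The wrist view shows the dock with corners at about (221,149), (408,134), (408,215) and (232,227). The lip edge is near col 348 and the end wall near col 250. Next I measure these.

```bash
cat > dock.py <<'E'
from h import *
im=cv2.imread("pics/w1.png");c=get_calibration("wrist");c["extrinsics"]=np.load("cw1.npy")
hsv=cv2.cvtColor(im,cv2.COLOR_BGR2HSV)
m=((hsv[:,:,1]<35)&(hsv[:,:,2]>40)).astype(np.uint8)*255;m[:, :212]=0;m[245:]=0;m[:120]=0;m[:,420:]=0
m=cv2.morphologyEx(m,cv2.MORPH_OPEN,np.ones((3,3)));m=cv2.morphologyEx(m,cv2.MORPH_CLOSE,np.ones((5,5)))
k=max(cv2.findContours(m,0,cv2.CHAIN_APPROX_NONE)[0],key=cv2.contourArea)[:,0].astype(float)
w=plane("wrist",k,10,c);(cx,cy),sz,ang=cv2.minAreaRect(w.astype(np.float32))
b=cv2.boxPoints(((cx,cy),sz,ang));print("rect",cx,cy,sz,ang,"\n",b)
e=[b[1]-b[0],b[2]-b[1]];e=max(e,key=np.linalg.norm);e=e/np.linalg.norm(e);e=e if e[0]>0 else -e
yaw=np.degrees(np.arctan2(e[1],e[0]));print("yaw",yaw)
g=cv2.cvtColor(im,cv2.COLOR_BGR2GRAY).astype(np.float32);n=np.array([-e[1],e[0]])
for z,r in((32,(-80,-5)),(26,(35,100))):
    xs=np.arange(*r,1.)
    prof=0
    for y in (-18,-12,-6,0,6,12,18):
        P=np.c_[np.array([cx,cy])+xs[:,None]*e+y*n,np.full(len(xs),z)]
        p=proj("wrist",P,c).astype(np.float32);prof=prof+cv2.remap(g,p[:,:1],p[:,1:],1)[:,0]/7
    print(z,[(int(x),int(v)) for x,v in zip(xs,prof)])
E
python3 dock.py
```

```text
rect 481.87506103515625 167.30401611328125 (86.5193099975586, 187.62490844726562) 68.70301055908203 
 [[378.75702 161.07144]
 [553.5691   92.92566]
 [584.9931  173.53659]
 [410.18103 241.68237]]
yaw -21.296984
32 [(-80, 111), (-79, 111), (-78, 111), (-77, 111), (-76, 111), (-75, 111), (-74, 111), (-73, 112), (-72, 111), (-71, 111), (-70, 112), (-69, 111), (-68, 111), (-67, 110), (-66, 106), (-65, 106), (-64, 112), (-63, 112), (-62, 112), (-61, 112), (-60, 112), (-59, 112), (-58, 112), (-57, 112), (-56, 112), (-55, 112), (-54, 112), (-53, 112), (-52, 112), (-51, 112), (-50, 112), (-49, 112), (-48, 112), (-47, 112), (-46, 112), (-45, 113), (-44, 113), (-43, 113), (-42, 113), (-41, 113), (-40, 113), (-39, 113), (-38, 114), (-37, 114), (-36, 113), (-35, 113), (-34, 113), (-33, 114), (-32, 114), (-31, 114), (-30, 114), (-29, 108), (-28, 86), (-27, 105), (-26, 113), (-25, 113), (-24, 113), (-23, 113), (-22, 113), (-21, 113), (-20, 113), (-19, 113), (-18, 113), (-17, 113), (-16, 113), (-15, 114), (-14, 113), (-13, 113), (-12, 114), (-11, 114), (-10, 114), (-9, 114), (-8, 113), (-7, 114), (-6, 114)]
26 [(35, 114), (36, 114), (37, 114), (38, 114), (39, 113), (40, 114), (41, 113), (42, 113), (43, 113), (44, 113), (45, 113), (46, 113), (47, 113), (48, 113), (49, 113), (50, 113), (51, 113), (52, 113), (53, 113), (54, 113), (55, 113), (56, 113), (57, 113), (58, 110), (59, 84), (60, 58), (61, 61), (62, 90), (63, 110), (64, 113), (65, 114), (66, 113), (67, 113), (68, 113), (69, 113), (70, 113), (71, 113), (72, 113), (73, 113), (74, 113), (75, 113), (76, 113), (77, 113), (78, 113), (79, 113), (80, 113), (81, 114), (82, 113), (83, 113), (84, 113), (85, 113), (86, 113), (87, 111), (88, 113), (89, 130), (90, 145), (91, 147), (92, 147), (93, 147), (94, 147), (95, 147), (96, 147), (97, 147), (98, 147), (99, 147)]
```

Emit:
move_arm(
  steps=[0.75, -0.56, 0.11, 0, 0, 0, 0, 0.75, -0.56, 0.11, 0, 0, 0, 0, 0.75, -0.56, 0.11, 0, 0, 0, 0, 0.75, -0.56, 0.11, 0, 0, 0, 0, 0.75, -0.56, 0.11, 0, 0, 0, 0, 0.75, -0.56, 0.11, 0, 0, 0, 0, 0.75, -0.56, 0.11, 0, 0, 0, 0, 0.75, -0.56, 0.11, 0, 0, 0, 0, 0.75, -0.56, 0.11, 0, 0, 0, 0, 0.75, -0.56, 0.11, 0, 0, 0, 0, 0.75, -0.56, 0.11, 0, 0, 0, 0, 0.75, -0.56, 0.11, 0, 0, 0, 0, 0, 0, 0, 0, 0, 0, 0],
)

```text
clock: 4.12
ee_pos: [549.9, -163.9, 299.0]
tool_rot: [1.687, -2.647, -0.001]
wrist_force: [0.5, 0.6, 0.2]
width: 85.6
grip_force: 0.0
```

Run:
```python
from h import *
P,T,s=tool();print(s["clock"],P)
c=get_calibration("wrist");np.save("cw2.npy",c["extrinsics"])
im=grab_frame("wrist")[:,:,::-1];cv2.imwrite("pics/w2.png",im)
cv2.imwrite("pics/w2c.png",cv2.resize(im[80:280,180:460],None,fx=2.8,fy=2.8,interpolation=2))
p=proj("wrist",[[547,-160,0]],c)[0].astype(int);print(p)
```

```text
4.1167 [ 549.89790722 -163.93820056  298.95832111]
[322 194]
```

View pics/w2c.png

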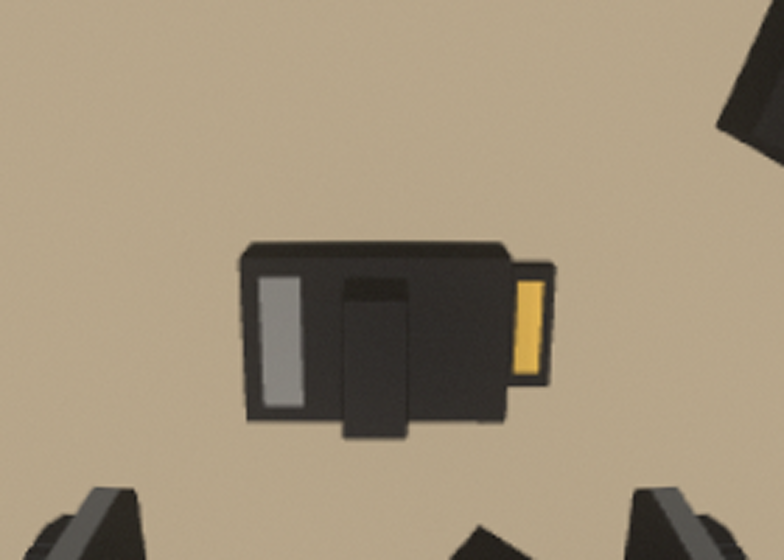

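The crop shows the pack square to the gripper. The ridge top is at crop (343–408, 300–437), the gold-topped tongue on the right edge at col 552, and the body's left end at col 241.

Run:
```python
from h import *
c=get_calibration("wrist");c["extrinsics"]=np.load("cw2.npy")
def f(q,z): return plane("wrist",np.array(q)/2.8+[180,80],z,c)
r=f([[343,301],[408,301],[408,437],[343,437]],50);b=f([[241,262],[247,420],[506,420],[509,258]],24);t=f([[554,264],[549,384]],8)
for n,a in(("ridge",r),("body",b),("tongue",t)):print(n,a.mean(0),[round(float(np.linalg.norm(a[i]-a[i-1])),1) for i in range(len(a))])
for a,k in((r[0]-r[1],),(r[3]-r[2],)) if 0 else [(r[0]-r[1],0),(r[3]-r[2],0),(b[0]-b[3],0),(b[1]-b[2],0),(b[0]-b[1],-90),(b[3]-b[2],-90),(t[0]-t[1],-90)]:
    print("yaw",(np.degrees(np.arctan2(a[1],a[0]))-k+360)%360-360)
d=np.degrees(np.arctan2(*((b[0]+b[1])/2-t.mean(0))[::-1]));print("tongue->end",d,np.linalg.norm(b[:2].mean(0)-t.mean(0)))
P,T,s=tool();x,y=(r.mean(0)+b.mean(0))/2
go([x,y,P[2]],Rdown(-25.3))
```

```text
ridge [ 553.32371744 -163.73109221] [38.5, 16.9, 38.5, 17.8]
body [ 553.58632177 -163.62153225] [77.7, 49.4, 79.5, 50.6]
tongue [ 502.91431188 -140.70839525] [39.6, 39.6]
yaw -24.997169762228964
yaw -24.945664436931565
yaw -24.138844689330256
yaw -24.95666784586524
yaw -25.636199289125557
yaw -23.547488758969962
yaw -24.109877493026204
tongue->end -24.423145806516374 94.8910773258463
shift units [-0.012 -0.133 -0.   ] mm [-0.3 -4.  -0. ] | turn units [ 0.0007 -0.0004  0.0026] deg [ 0.09 -0.05  0.32]
```

Emit:
move_arm(
  steps=[0, -0.13, 0.5, 0, 0, 0, 0, 0, 0, 0.5, 0, 0, 0, 0, 0, 0, 0.5, 0, 0, 0, 0, 0, 0, 0.5, 0, 0, 0, 0, 0, 0, 0.5, 0, 0, 0, 0, 0, 0, 0.5, 0, 0, 0, 0, 0, 0, 0.2, 0, 0, 0, 0, 0, 0, 0.1, 0, 0, 0, 0, 0, 0, 0, 0, 0, 0, 0],
  force=60,
)

```text
clock: 4.92
ee_pos: [553.3, -161.5, 201.1]
tool_rot: [1.69, -2.648, -0.0]
wrist_force: [0.3, -0.1, 0.8]
width: 85.3
grip_force: 0.0
```

Emit:
move_arm(
  steps=[0, 0, 0, 0, 0, 0, 1, 0, 0, 0, 0, 0, 0, 1, 0, 0, 0, 0, 0, 0, 1, 0, 0, 0, 0, 0, 0, 1, 0, 0, 0, 0, 0, 0, 1, 0, 0, 0, 0, 0, 0, 1, 0, 0, 0, 0, 0, 0, 1, 0, 0, 0, 0, 0, 0, 1, 0, 0, 0, 0, 0, 0, 1, 0, 0, 0, 0, 0, 0, 1],
  force=60,
)

```text
clock: 5.75
ee_pos: [553.5, -161.9, 201.8]
tool_rot: [-1.687, 2.649, -0.001]
wrist_force: [0.7, -0.0, 5.1]
width: 16.4
grip_force: 61.0
```

Emit:
move_arm(
  steps=[0, 0, -0.2, 0, 0, 0, 1, 0, 0, -0.5, 0, 0, 0, 1, 0, 0, -0.8, 0, 0, 0, 1, 0, 0, -0.8, 0, 0, 0, 1, 0, 0, -0.8, 0, 0, 0, 1, 0, 0, -0.8, 0, 0, 0, 1, 0, 0, 0, 0, 0, 0, 1, 0, 0, 0, 0, 0, 0, 1],
)

```text
clock: 6.42
ee_pos: [553.1, -161.7, 318.5]
tool_rot: [-1.687, 2.649, 0.001]
wrist_force: [-0.2, 0.7, -5.3]
width: 16.6
grip_force: 60.1
```

Run:
```python
from h import *
P,T,s=tool();print(s["clock"],P,s["wrist_force"],s["width"])
c=get_calibration("wrist");np.save("cw3.npy",c["extrinsics"]);np.save("p3.npy",np.r_[P,T.as_rotvec()])
im=grab_frame("wrist")[:,:,::-1];cv2.imwrite("pics/w3.png",im)
cv2.imwrite("pics/w3c.png",cv2.resize(im[100:340,180:460],None,fx=2.5,fy=2.5,interpolation=2))
```

```text
6.4167 [ 553.08000895 -161.70979016  318.46487692] [-0.15513776  0.72997495 -5.29793935] 16.56950069879891
```

View pics/w3c.png

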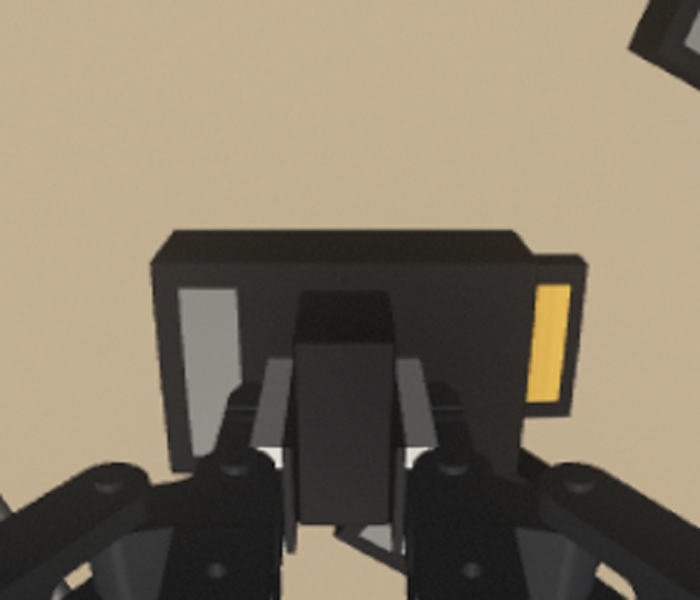

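The pack hangs level in the grip: ridge top at crop (295–393, 343–523), body top far edge (152–536, 263), tongue end (587,265)–(570,415).

Run:
```python
from h import *
c=get_calibration("wrist");c["extrinsics"]=np.load("cw3.npy");v=np.load("p3.npy");P,T=v[:3],Rn.from_rotvec(v[3:])
def f(q,h):
    o,d=ray("wrist",np.array(q)/2.5+[180,100],c);o=T.inv().apply(o-P);d=T.inv().apply(d)
    return (o+d*((h-o[2])/d[:,2])[:,None])[:,:2]
H=201.5
r=f([[295,343],[393,343],[391,523],[302,523]],H-50);b=f([[152,263],[536,263],[173,470]],H-24);t=f([[587,265],[570,415]],H-8)
print("ridge",r,r.mean(0));print("body",b);print("tongue",t,t.mean(0))
for a in(r[1]-r[0],r[2]-r[3],b[1]-b[0],):print("ang of -x vs tool y",np.degrees(np.arctan2(a[0],a[1])),np.linalg.norm(a))
print(np.linalg.norm(b[0]-b[2]),np.linalg.norm(t[0]-t[1]))
```

```text
ridge [[ 21.21409119  -9.21912822]
 [ 21.21560408   7.46328126]
 [-17.07690575   8.17938398]
 [-17.05849378  -8.91250587]] [ 2.07357394 -0.62224221]
body [[ 26.9952281  -39.86405162]
 [ 27.00858906  38.18495354]
 [-22.70164588 -39.78585124]]
tongue [[ 21.25896943  54.73552015]
 [-17.7575525   54.97695407]] [ 1.75070846 54.85623711]
ang of -x vs tool y 0.005195994735739961 16.682409549101035
ang of -x vs tool y -0.061720942054766 17.091899762178873
ang of -x vs tool y 0.009808279887962994 78.04900629843218
49.696935506020715 39.017268913480244
```

```bash
cat >> dock.py <<'E'
print("--- checks")
for z,r in((32,(-40,-15)),(26,(50,75))):
    xs=np.arange(*r,.25)
    for y in (-20,-10,0,10,20):
        P=np.c_[np.array([cx,cy])+xs[:,None]*e+y*n,np.full(len(xs),z)]
        p=proj("wrist",P,c).astype(np.float32);v=cv2.remap(g,p[:,:1],p[:,1:],1)[:,0];w=110-v;w[w<4]=0
        print(z,y,"dark centroid",round(float((w*xs).sum()/w.sum()),2),"ends",xs[w>15][[0,-1]] if (w>15).any() else None)
for x in (-20,20,50):
    ys=np.arange(-44,44,1.);P=np.c_[np.array([cx,cy])+x*e+ys[:,None]*n,np.full(len(ys),31)]
    p=proj("wrist",P,c).astype(np.float32);v=cv2.remap(g,p[:,:1],p[:,1:],1)[:,0]
    print(x,[(int(a),int(b)) for a,b in zip(ys,v) if b<105 or b>120])
E
cat >> h.py <<'E'
DC=np.array([481.9,167.3]);DY=-21.3;PT=np.array([2.0,0,201.5])  # dock centre, yaw, pack origin in tool
def tcp(tipx,tipz,th,dy=0):
    a=np.radians(DY);e=np.array([np.cos(a),np.sin(a),0]);n=np.array([-e[1],e[0],0])
    R=Rdown(DY,th);tip=np.r_[DC,0]+tipx*e+dy*n+[0,0,tipz]
    return tip-R.apply(PT+[0,56,0]),R
def tipnow():
    P,T,s=tool();w=P+T.apply(PT+[0,56,0]);a=np.radians(DY);d=w[:2]-DC;z=T.apply([0,-1,0])
    F=np.array(s["wrist_force"]);ca,sa=np.cos(a),np.sin(a)
    print("t",round(s["clock"],2),"tip dock x,y,z",np.round([d[0]*ca+d[1]*sa,-d[0]*sa+d[1]*ca,w[2]],2),"tip deg",round(float(np.degrees(-np.arcsin(-z[2])))if 0 else float(np.degrees(np.arcsin(z[2]))),2),"yaw",round(float(np.degrees(np.arctan2(z[1],z[0]))),2),"F dock",np.round([F[0]*ca+F[1]*sa,-F[0]*sa+F[1]*ca,F[2]],2),"grip",np.round([s["width"],s["grip_force"]],1))
E
python3 dock.py | sed -n '/checks/,$p'
python3 - <<'E'
from h import *
tipnow();p,R=tcp(-12,75,15);print(p);go(p,R)
E
```

```text
--- checks
32 -20 dark centroid -28.08 ends [-28.5  -27.75]
32 -10 dark centroid -27.77 ends [-28.25 -27.5 ]
32 0 dark centroid -28.36 ends [-28.5  -28.25]
32 10 dark centroid -27.98 ends [-28.5 -27.5]
32 20 dark centroid -27.65 ends None
26 -20 dark centroid 60.54 ends [59.   62.25]
26 -10 dark centroid 60.31 ends [58.5 62. ]
26 0 dark centroid 60.41 ends [58.75 62.  ]
26 10 dark centroid 60.46 ends [58.75 62.  ]
26 20 dark centroid 60.4 ends [58.75 62.  ]
-20 [(-44, 86), (-43, 103), (-37, 99), (-36, 73), (-35, 71), (-34, 90), (-33, 92), (-32, 91), (-31, 93), (-30, 95), (-29, 103), (22, 98), (23, 74), (24, 56), (25, 59), (26, 72), (27, 85), (28, 82), (29, 65), (30, 66), (31, 68), (32, 82), (33, 101), (35, 126), (36, 144), (37, 147), (38, 147), (39, 147), (40, 147), (41, 147), (42, 147), (43, 147)]
20 [(-44, 86), (-43, 102), (-37, 103), (-36, 74), (-35, 63), (-34, 93), (-33, 98), (-32, 92), (-31, 93), (-30, 97), (-29, 101), (22, 101), (23, 75), (24, 55), (25, 55), (26, 65), (28, 83), (29, 65), (30, 65), (31, 66), (32, 74), (33, 103), (36, 127), (37, 141), (38, 146), (39, 147), (40, 147), (41, 147), (42, 147), (43, 147)]
50 [(-44, 84), (-43, 100), (-36, 77), (-35, 61), (-34, 85), (-33, 100), (-32, 91), (-31, 92), (-30, 95), (-29, 101), (22, 99), (23, 76), (24, 55), (25, 55), (26, 67), (27, 90), (28, 88), (29, 69), (30, 65), (31, 66), (32, 77), (33, 97), (35, 128), (36, 139), (37, 147), (38, 147), (39, 146), (40, 148), (41, 148), (42, 147), (43, 147)]
t 6.47 tip dock x,y,z [ 128.81 -278.96  115.5 ] tip deg -0.16 yaw -25.04 F dock [-0.57 -0.58 -5.37] grip [16.9 60.1]
[473.25351046 172.81775933 284.12792052]
shift units [-8.979  7.113  1.113] mm [-269.4  213.4   33.4] | turn units [ 0.1263 -0.0039 -0.031 ] deg [15.15 -0.47 -3.72]
```

Emit:
move_arm(
  steps=[-0.69, 0.55, 0.08, 0, 0, 0, 1, -0.69, 0.55, 0.08, 0, 0, 0, 1, -0.69, 0.55, 0.08, 0, 0, 0, 1, -0.69, 0.55, 0.08, 0, 0, 0, 1, -0.69, 0.55, 0.08, 0, 0, 0, 1, -0.69, 0.55, 0.08, 0, 0, 0, 1, -0.69, 0.55, 0.08, 0, 0, 0, 1, -0.69, 0.55, 0.08, 0, 0, 0, 1, -0.69, 0.55, 0.08, 0, 0, 0, 1, -0.69, 0.55, 0.08, 0, 0, 0, 1, -0.69, 0.55, 0.08, 0, 0, 0, 1, -0.69, 0.55, 0.08, 0, 0, 0, 1, -0.69, 0.55, 0.08, 0, 0, 0, 1, 0, 0, 0, 0.042, 0, -0.01, 1, 0, 0, 0, 0.042, 0, -0.01, 1, 0, 0, 0, 0.042, 0, -0.01, 1, 0, 0, 0, 0, 0, 0, 1, 0, 0, 0, 0, 0, 0, 1],
)

```text
clock: 7.97
ee_pos: [471.2, 171.9, 284.8]
tool_rot: [-1.685, 2.468, -0.332]
wrist_force: [-0.6, 0.0, -4.3]
width: 16.5
grip_force: 60.6
```

Run:
```python
from h import *
tipnow();p,R=tcp(-12,40,15);go(p,R)
```

```text
t 7.97 tip dock x,y,z [-14.27  -4.3   75.77] tip deg 14.81 yaw -21.27 F dock [-0.53 -0.17 -4.33] grip [16.5 60.6]
shift units [-0.069  0.253  1.164] mm [-2.1  7.6 34.9] | turn units [ 0.0016 -0.0063  0.0003] deg [ 0.19 -0.76  0.03]
```

Emit:
move_arm(
  steps=[-0.018, 0.063, 0.29, 0, 0, 0, 1, -0.017, 0.063, 0.29, 0, 0, 0, 1, -0.017, 0.063, 0.29, 0, 0, 0, 1, -0.017, 0.063, 0.29, 0, 0, 0, 1, 0, 0, 0, 0.0016, -0.0063, 0, 1, 0, 0, 0, 0, 0, 0, 1, 0, 0, 0, 0, 0, 0, 1],
)

```text
clock: 8.55
ee_pos: [475.2, 173.6, 251.6]
tool_rot: [-1.675, 2.452, -0.326]
wrist_force: [0.2, -1.0, -3.9]
width: 16.8
grip_force: 60.6
```

Run:
```python
from h import *
tipnow();p,R=tcp(-12,20,15);go(p,R)
im=grab_frame("wrist")[:,:,::-1];cv2.imwrite("pics/w4.png",im)
cv2.imwrite("pics/w4c.png",cv2.resize(im[100:340,160:480],None,fx=2.4,fy=2.4,interpolation=2))
```

```text
t 8.55 tip dock x,y,z [-9.39  2.41 42.46] tip deg 15.31 yaw -21.34 F dock [ 0.51 -0.87 -3.86] grip [16.8 60.6]
shift units [0.052 0.245 0.709] mm [ 1.6  7.4 21.3] | turn units [-0.0026  0.0022 -0.0003] deg [-0.31  0.26 -0.04]
```

View pics/w4c.png

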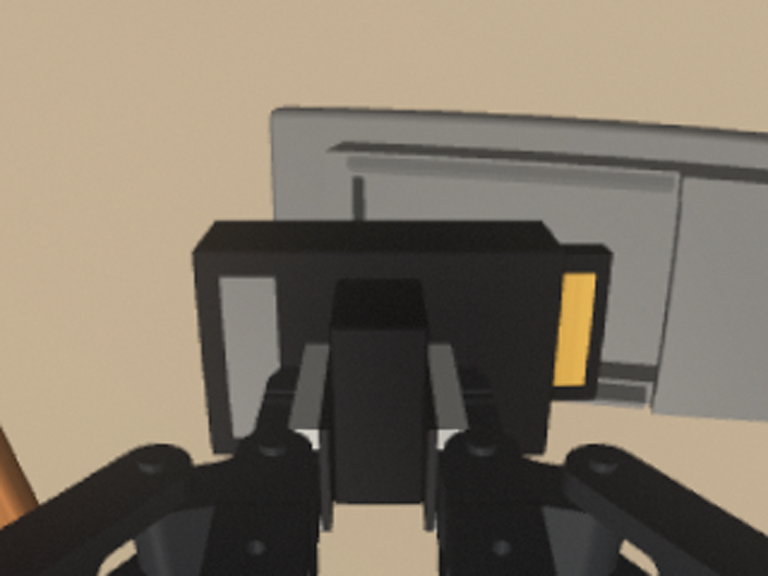

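The pack tongue (crop (610,252)–(597,398)) hangs before the lip edge (crop col about 680–655), roughly in the middle of the bay. I check lateral alignment numerically.

Run:
```python
from h import *
import time
c=get_calibration("wrist")
a=np.radians(DY);e=np.array([np.cos(a),np.sin(a)]);n=np.array([-e[1],e[0]])
def f(q,z):
    w=plane("wrist",np.array(q)/2.4+[160,100],z,c)-DC;return np.round(np.c_[w@e,w@n],1).tolist()
print("tongue",f([[610,252],[597,398]],50));print("+y floor edge",f([[655,366],[600,364]],14),"-y",f([[676,192],[400,172]],26),"lip front top",f([[681,176],[653,410]],32),"base -y edge",f([[300,107],[760,132]],10))
for i in range(5):
    P,T,s=tool();print(np.round(P,2),np.round(T.as_rotvec(degrees=True),2),np.round(s["wrist_force"],1),np.round(s["joint_vel"],3));grab_frame("wrist")
```

```text
tongue [[-9.8, -17.2], [-10.9, 22.4]]
+y floor edge [[-30.0, 29.2], [-12.9, 30.2]] -y [[-27.7, -27.7], [47.9, -27.8]] lip front top [[-27.7, -33.4], [-28.9, 34.6]] base -y edge [[83.2, -43.0], [-53.2, -43.6]]
[475.2  173.75 251.89] [-95.99 140.44 -18.65] [ 0.2 -0.1 -3.1] [ 0.002 -0.003  0.004 -0.001 -0.002 -0.001]
[475.18 173.8  252.02] [-95.98 140.43 -18.64] [ 1.  -0.1 -3.1] [ 0.003 -0.002 -0.001 -0.001  0.    -0.001]
[475.15 173.86 252.07] [-95.98 140.42 -18.64] [ 0.3  0.1 -4.5] [ 0.002 -0.001 -0.002  0.002 -0.001 -0.002]
[475.1  173.82 252.  ] [-95.98 140.43 -18.63] [-0.4 -0.1 -3.4] [ 0.    -0.002 -0.003 -0.001  0.001  0.   ]
[475.06 173.79 251.94] [-95.98 140.43 -18.63] [ 0.5 -0.2 -4.6] [-0.001  0.001 -0.002 -0.002  0.002 -0.001]
```

Run:
```python
from h import *
tipnow();p,R=tcp(-12,22,15,.5);go(p,R);print(R.apply([0,0,1]),np.round(R.inv().apply([0,0,-1]),3),"dock -x in tool",R.inv().apply([-np.cos(np.radians(DY)),-np.sin(np.radians(DY)),0]))
```

```text
t 8.85 tip dock x,y,z [-9.53  2.63 42.71] tip deg 15.32 yaw -21.33 F dock [ 0.79  0.04 -3.9 ] grip [16.6 60.6]
shift units [0.039 0.224 0.655] mm [ 1.2  6.7 19.6] | turn units [-0.0027  0.0025 -0.0003] deg [-0.32  0.3  -0.03]
[ 0.24113943 -0.09401634 -0.96592583] [0.    0.259 0.966] dock -x in tool [ 8.75868662e-17  9.65925826e-01 -2.58819045e-01]
```

Emit:
move_arm(
  steps=[0.01, 0.056, 0.164, 0, 0, 0, 1, 0.01, 0.056, 0.164, 0, 0, 0, 1, 0.01, 0.056, 0.164, 0, 0, 0, 1, 0.01, 0.056, 0.164, 0, 0, 0, 1, 0, 0, 0, -0.0027, 0.0025, 0, 1, 0, 0, 0, 0, 0, 0, 1, 0, 0, 0, 0, 0, 0, 1],
)

```text
clock: 9.43
ee_pos: [473.6, 173.3, 230.8]
tool_rot: [-1.679, 2.458, -0.324]
wrist_force: [0.0, 0.3, -3.0]
width: 16.5
grip_force: 60.7
```

Run:
```python
from h import *
tipnow();p,R=tcp(-12,15.5,15,.5);go(p,R)
```

```text
t 9.43 tip dock x,y,z [-11.93   0.43  21.7 ] tip deg 14.99 yaw -21.32 F dock [-0.05  0.26 -3.01] grip [16.5 60.7]
shift units [0.001 0.057 0.199] mm [0.  1.7 6. ] | turn units [ 0.0001 -0.0003 -0.0002] deg [ 0.01 -0.04 -0.02]
```

Emit:
move_arm(
  steps=[0, 0.0144, 0.0537, 0, 0, 0, 1, 0, 0.0144, 0.0537, 0, 0, 0, 1, 0, 0.0144, 0.0537, 0, 0, 0, 1, 0, 0, 0, 0, 0, 0, 1, 0, 0, 0, 0, 0, 0, 1],
)

```text
clock: 9.85
ee_pos: [473.3, 173.1, 225.6]
tool_rot: [-1.68, 2.459, -0.324]
wrist_force: [0.2, -0.4, -4.4]
width: 16.6
grip_force: 60.7
```

Emit:
move_arm(
  steps=[0, 0.0086, 0.0322, 0, 0, 0, 1, 0, 0, 0, 0, 0, 0, 1, 0, 0, 0, 0, 0, 0, 1],
)

```text
clock: 10.1
ee_pos: [473.4, 173.1, 224.7]
tool_rot: [-1.679, 2.459, -0.324]
wrist_force: [0.4, 0.5, -3.4]
width: 16.7
grip_force: 60.7
```

Run:
```python
from h import *
tipnow()
```

```text
t 10.1 tip dock x,y,z [-12.07   0.19  15.61] tip deg 14.98 yaw -21.33 F dock [ 0.19  0.57 -3.44] grip [16.7 60.7]
```

Emit:
move_arm(
  steps=[0, 0.0069, 0.0258, 0, 0, 0, 1, 0, 0, 0, 0, 0, 0, 1, 0, 0, 0, 0, 0, 0, 1],
)

```text
clock: 10.35
ee_pos: [473.4, 173.1, 223.9]
tool_rot: [-1.679, 2.459, -0.324]
wrist_force: [-0.2, 0.1, -3.6]
width: 16.6
grip_force: 60.7
```

Emit:
move_arm(
  steps=[0, 0.0069, 0.0258, 0, 0, 0, 1, 0, 0, 0, 0, 0, 0, 1, 0, 0, 0, 0, 0, 0, 1],
)

```text
clock: 10.6
ee_pos: [473.5, 173.2, 223.3]
tool_rot: [-1.679, 2.458, -0.324]
wrist_force: [-0.3, -0.6, -3.0]
width: 16.6
grip_force: 60.7
```

Run:
```python
from h import *
tipnow()
```

```text
t 10.6 tip dock x,y,z [-11.98   0.35  14.16] tip deg 14.99 yaw -21.32 F dock [-0.11 -0.64 -2.99] grip [16.6 60.7]
```

Emit:
move_arm(
  steps=[0, 0.0052, 0.0193, 0, 0, 0, 1, 0, 0, 0, 0, 0, 0, 1, 0, 0, 0, 0, 0, 0, 1],
)

```text
clock: 10.85
ee_pos: [473.5, 173.2, 223.0]
tool_rot: [-1.679, 2.458, -0.324]
wrist_force: [-1.0, -0.8, 1.6]
width: 16.6
grip_force: 61.3
```

Emit:
move_arm(
  steps=[0, 0.0052, 0.0193, 0, 0, 0, 1, 0, 0, 0, 0, 0, 0, 1, 0, 0, 0, 0, 0, 0, 1],
)

```text
clock: 11.1
ee_pos: [473.6, 173.2, 222.8]
tool_rot: [-1.679, 2.457, -0.324]
wrist_force: [-2.2, -0.5, 5.4]
width: 16.6
grip_force: 62.1
```

Run:
```python
from h import *
tipnow()
```

```text
t 11.1 tip dock x,y,z [-11.64   0.56  13.64] tip deg 15.04 yaw -21.32 F dock [-1.84 -1.21  5.42] grip [16.6 62.1]
```

Emit:
move_arm(
  steps=[0, -0.0147, -0.0547, 0, 0, 0, 1, 0, 0.0966, -0.0259, 0, 0, 0, 1, 0, 0.0966, -0.0259, 0, 0, 0, 1, 0, 0.0966, -0.0259, 0, 0, 0, 1, 0, 0.0966, -0.0259, 0, 0, 0, 1, 0, 0, 0, 0, 0, 0, 1, 0, 0, 0, 0, 0, 0, 1],
)

```text
clock: 11.68
ee_pos: [461.9, 177.6, 223.4]
tool_rot: [-1.68, 2.459, -0.324]
wrist_force: [-0.1, -0.8, -4.0]
width: 16.6
grip_force: 60.5
```

Run:
```python
from h import *
tipnow()
```

```text
t 11.68 tip dock x,y,z [-24.51   0.07  14.28] tip deg 14.95 yaw -21.3 F dock [ 0.18 -0.78 -3.96] grip [16.6 60.5]
```

Emit:
move_arm(
  steps=[0, 0.044, -0.029, 0, 0, 0, 1, 0, 0, 0, 0, 0, 0, 1, 0, 0, 0, 0, 0, 0, 1],
)

```text
clock: 11.93
ee_pos: [460.7, 178.0, 224.1]
tool_rot: [-1.679, 2.459, -0.324]
wrist_force: [-0.3, -0.6, -3.4]
width: 17.1
grip_force: 60.6
```

Emit:
move_arm(
  steps=[0, 0.0322, -0.0086, 0, 0, 0, 1, 0, 0, 0, 0, 0, 0, 1, 0, 0, 0, 0, 0, 0, 1],
)

```text
clock: 12.18
ee_pos: [459.8, 178.4, 224.1]
tool_rot: [-1.679, 2.459, -0.324]
wrist_force: [-0.4, 0.2, -3.5]
width: 16.6
grip_force: 60.6
```

Emit:
move_arm(
  steps=[0, 0.0322, -0.0086, 0, 0, 0, 1, 0, 0, 0, 0, 0, 0, 1, 0, 0, 0, 0, 0, 0, 1],
)

```text
clock: 12.43
ee_pos: [458.9, 178.8, 224.1]
tool_rot: [-1.679, 2.459, -0.324]
wrist_force: [0.6, 0.7, -4.6]
width: 17.0
grip_force: 60.6
```

Run:
```python
from h import *
tipnow()
```

```text
t 12.43 tip dock x,y,z [-27.63   0.19  15.02] tip deg 14.98 yaw -21.33 F dock [ 0.29  0.82 -4.58] grip [17.  60.6]
```

Emit:
move_arm(
  steps=[0, 0.0322, -0.0086, 0, 0, 0, 1, 0, 0, 0, 0, 0, 0, 1, 0, 0, 0, 0, 0, 0, 1],
)

```text
clock: 12.68
ee_pos: [457.9, 179.2, 224.2]
tool_rot: [-1.679, 2.459, -0.324]
wrist_force: [-1.3, 0.4, -3.8]
width: 16.8
grip_force: 60.6
```

```bash
python3 -c "from h import *;tipnow()"
```

```text
t 12.68 tip dock x,y,z [-28.65   0.22  15.03] tip deg 14.98 yaw -21.32 F dock [-1.37 -0.14 -3.83] grip [16.8 60.6]
```

Emit:
move_arm(
  steps=[0, 0.0322, -0.0086, 0, 0, 0, 1, 0, 0, 0, 0, 0, 0, 1, 0, 0, 0, 0, 0, 0, 1],
)

```text
clock: 12.93
ee_pos: [457.2, 179.5, 224.2]
tool_rot: [-1.679, 2.458, -0.324]
wrist_force: [1.5, -0.5, -4.0]
width: 16.8
grip_force: 60.5
```

```bash
python3 -c "from h import *;tipnow()"
```

```text
t 12.93 tip dock x,y,z [-29.43   0.32  15.1 ] tip deg 15.0 yaw -21.31 F dock [ 1.6   0.05 -3.96] grip [16.8 60.5]
```

Emit:
move_arm(
  steps=[0, 0.0322, -0.0086, 0, 0, 0, 1, 0, 0, 0, 0, 0, 0, 1, 0, 0, 0, 0, 0, 0, 1],
)

```text
clock: 13.18
ee_pos: [456.3, 179.9, 224.3]
tool_rot: [-1.679, 2.458, -0.324]
wrist_force: [3.6, -1.2, -5.0]
width: 16.9
grip_force: 60.4
```

```bash
python3 -c "from h import *;tipnow()"
```

```text
t 13.18 tip dock x,y,z [-30.36   0.35  15.15] tip deg 15.0 yaw -21.32 F dock [ 3.76  0.16 -4.96] grip [16.9 60.4]
```

Emit:
move_arm(
  steps=[0, 0.0322, -0.0086, 0, 0, 0, 1, 0, 0, 0, 0, 0, 0, 1, 0, 0, 0, 0, 0, 0, 1],
)

```text
clock: 13.43
ee_pos: [455.4, 180.3, 224.3]
tool_rot: [-1.679, 2.458, -0.324]
wrist_force: [4.6, -1.9, -4.4]
width: 16.6
grip_force: 60.2
```

```bash
python3 -c "from h import *;tipnow()"
```

```text
t 13.43 tip dock x,y,z [-31.3    0.37  15.19] tip deg 15.01 yaw -21.31 F dock [ 5.01 -0.04 -4.42] grip [16.6 60.2]
```

Emit:
move_arm(
  steps=[0, 0.0322, -0.0086, 0, 0, 0, 1, 0, 0.0322, -0.0086, 0, 0, 0, 1, 0, 0, 0, 0, 0, 0, 1, 0, 0, 0, 0, 0, 0, 1],
)

```text
clock: 13.77
ee_pos: [453.8, 181.0, 224.5]
tool_rot: [-1.68, 2.457, -0.325]
wrist_force: [6.9, -3.6, -6.4]
width: 17.0
grip_force: 60.1
```

```bash
python3 -c "from h import *;tipnow()"
```

```text
t 13.77 tip dock x,y,z [-32.93   0.41  15.34] tip deg 15.04 yaw -21.29 F dock [ 7.76 -0.81 -6.36] grip [17.  60.1]
```

Emit:
move_arm(
  steps=[0, 0.0322, -0.0086, 0, 0, 0, 1, 0, 0, 0, 0, 0, 0, 1, 0, 0, 0, 0, 0, 0, 1],
)

```text
clock: 14.02
ee_pos: [453.0, 181.3, 224.5]
tool_rot: [-1.68, 2.457, -0.325]
wrist_force: [9.0, -4.5, -6.5]
width: 16.7
grip_force: 60.0
```

```bash
python3 -c "from h import *;tipnow()
for i in range(4):grab_frame('top');tipnow()"
```

```text
t 14.02 tip dock x,y,z [-33.72   0.45  15.41] tip deg 15.06 yaw -21.29 F dock [10.06 -0.95 -6.46] grip [16.7 60. ]
t 14.07 tip dock x,y,z [-33.7    0.44  15.42] tip deg 15.06 yaw -21.29 F dock [ 9.32 -0.55 -5.98] grip [16.4 60. ]
t 14.12 tip dock x,y,z [-33.71   0.45  15.41] tip deg 15.06 yaw -21.29 F dock [ 9.82 -0.58 -5.23] grip [16.9 60. ]
t 14.17 tip dock x,y,z [-33.7    0.41  15.41] tip deg 15.06 yaw -21.29 F dock [ 9.55 -0.74 -6.8 ] grip [16.7 60. ]
t 14.22 tip dock x,y,z [-33.69   0.45  15.4 ] tip deg 15.06 yaw -21.29 F dock [ 9.57 -0.56 -6.59] grip [17. 60.]
```

Emit:
move_arm(
  steps=[0, 0.0357, 0.0043, 0, 0, 0, 1, 0, 0.0357, 0.0043, 0, 0, 0, 1, 0, 0, 0, 0, 0, 0, 1, 0, 0, 0, 0, 0, 0, 1],
)

```text
clock: 14.55
ee_pos: [451.6, 182.0, 224.4]
tool_rot: [-1.679, 2.456, -0.327]
wrist_force: [10.6, -7.0, -3.5]
width: 16.9
grip_force: 60.2
```

```bash
cat >> h.py <<'E'
def avg(k=4):
    a=np.radians(DY);L=[]
    for i in range(k):
        F=np.array(get_state()["wrist_force"]);L.append([F[0]*np.cos(a)+F[1]*np.sin(a),-F[0]*np.sin(a)+F[1]*np.cos(a),F[2]]);grab_frame("top")
    print("mean F dock",np.round(np.mean(L,0),2));tipnow()
E
python3 -c "from h import *;avg()"
```

```text
mean F dock [11.83 -2.15 -3.65]
t 14.75 tip dock x,y,z [-35.01   0.6   15.27] tip deg 15.13 yaw -21.27 F dock [12.2  -1.3  -4.05] grip [17.  60.2]
```

Run:
```python
from h import *
C=-37.1
def pose(th): return tcp(C+8*np.sin(np.radians(th)),14.2+0.8*th/15,th)
for th in np.arange(15,0,-1.5):
    p,R=pose(th);q,S=pose(th-1.5);print(th,np.round(R.inv().apply(q-p)/30,4),np.round((R.inv()*S).as_rotvec(degrees=True)/120,4))
p,R=pose(15)
```

```text
15.0 [ 0.    -0.168  0.052] [-0.0125  0.      0.    ]
13.5 [-0.     -0.1679  0.0522] [-0.0125  0.      0.    ]
12.0 [ 0.     -0.1679  0.0524] [-0.0125 -0.     -0.    ]
10.5 [ 0.     -0.1679  0.0525] [-0.0125  0.      0.    ]
9.0 [-0.     -0.1679  0.0527] [-0.0125 -0.     -0.    ]
7.5 [ 0.     -0.168   0.0529] [-0.0125  0.      0.    ]
6.0 [-0.     -0.168   0.0531] [-0.0125  0.     -0.    ]
4.5 [ 0.     -0.168   0.0533] [-0.0125 -0.     -0.    ]
3.0 [-0.     -0.1681  0.0535] [-0.0125  0.      0.    ]
1.5 [ 0.     -0.1681  0.0536] [-0.0125  0.      0.    ]
```

Emit:
move_arm(
  steps=[0.013, 0.0225, -0.004, 0, 0, 0, 1, 0, 0, 0, 0, 0, 0, 1, 0, -0.084, 0.0262, -0.00625, 0, 0, 1, 0, -0.084, 0.0262, -0.00625, 0, 0, 1, 0, 0, 0, 0, 0, 0, 1, 0, 0, 0, 0, 0, 0, 1],
)

```text
clock: 15.25
ee_pos: [456.2, 180.1, 224.3]
tool_rot: [-1.689, 2.47, -0.296]
wrist_force: [10.8, -5.9, -5.4]
width: 16.9
grip_force: 60.6
```

```bash
python3 -c "from h import *;avg()"
```

```text
mean F dock [12.25 -1.74 -4.21]
t 15.45 tip dock x,y,z [-35.52   0.55  15.22] tip deg 13.67 yaw -21.26 F dock [11.92 -1.43 -3.63] grip [16.8 60.4]
```

Emit:
move_arm(
  steps=[0.005, -0.084, 0.0262, -0.00625, 0, 0, 1, 0, -0.084, 0.0262, -0.00625, 0, 0, 1, 0.005, -0.084, 0.0262, -0.00625, 0, 0, 1, 0, -0.084, 0.0262, -0.00625, 0, 0, 1, 0, 0, 0, 0, 0, 0, 1, 0, 0, 0, 0, 0, 0, 1],
)

```text
clock: 15.95
ee_pos: [466.2, 176.0, 223.5]
tool_rot: [-1.708, 2.498, -0.233]
wrist_force: [10.8, -6.9, -3.9]
width: 16.9
grip_force: 60.7
```

```bash
python3 -c "from h import *;avg()"
```

```text
mean F dock [12.03 -1.92 -3.49]
t 16.15 tip dock x,y,z [-35.56   0.59  15.12] tip deg 10.71 yaw -21.24 F dock [12.42 -1.93 -3.6 ] grip [16.3 60.4]
```

Emit:
move_arm(
  steps=[0.01, -0.072, 0.035, -0.00625, 0, 0, 1, 0, -0.084, 0.0263, -0.00625, 0, 0, 1, 0, -0.084, 0.0263, -0.00625, 0, 0, 1, 0, -0.084, 0.0263, -0.00625, 0, 0, 1, 0, 0, 0, 0, 0, 0, 1, 0, 0, 0, 0, 0, 0, 1],
)

```text
clock: 16.65
ee_pos: [475.9, 172.1, 222.1]
tool_rot: [-1.727, 2.525, -0.17]
wrist_force: [9.9, -5.7, -1.6]
width: 16.6
grip_force: 60.9
```

```bash
python3 -c "from h import *;avg()"
```

```text
mean F dock [11.43 -1.45 -1.76]
t 16.85 tip dock x,y,z [-35.69   0.58  14.88] tip deg 7.78 yaw -21.23 F dock [11.15 -2.56 -2.03] grip [16.6 60.7]
```

Emit:
move_arm(
  steps=[0.01, 0.0265, -0.008, 0, 0, 0, 1, 0, -0.084, 0.0264, -0.00625, 0, 0, 1, 0, -0.084, 0.0264, -0.00625, 0, 0, 1, 0, 0, 0, 0, 0, 0, 1, 0, 0, 0, 0, 0, 0, 1],
)

```text
clock: 17.27
ee_pos: [480.1, 170.3, 221.4]
tool_rot: [-1.736, 2.537, -0.138]
wrist_force: [10.5, -6.4, -2.6]
width: 16.6
grip_force: 60.9
```

```bash
python3 -c "from h import *;avg()"
```

```text
mean F dock [12.16 -1.39 -2.71]
t 17.47 tip dock x,y,z [-36.28   0.57  14.95] tip deg 6.33 yaw -21.22 F dock [12.71 -1.75 -2.93] grip [16.9 60.6]
```

Emit:
move_arm(
  steps=[0, -0.07, 0.0255, -0.00625, 0, 0, 1, 0, -0.084, 0.0264, -0.00625, 0, 0, 1, 0, 0, 0, 0, 0, 0, 1, 0, 0, 0, 0, 0, 0, 1],
)

```text
clock: 17.8
ee_pos: [484.8, 168.5, 220.4]
tool_rot: [-1.745, 2.55, -0.106]
wrist_force: [11.8, -6.0, -2.1]
width: 16.8
grip_force: 60.9
```

```bash
python3 -c "from h import *;avg()"
```

```text
mean F dock [13.21 -1.82 -2.19]
t 18.0 tip dock x,y,z [-36.59   0.57  14.9 ] tip deg 4.87 yaw -21.22 F dock [13.37 -1.44 -1.68] grip [16.6 60.7]
```

Emit:
move_arm(
  steps=[0, -0.084, 0.0266, -0.00625, 0, 0, 1, 0, -0.084, 0.0266, -0.00625, 0, 0, 1, 0, 0, 0, 0, 0, 0, 1, 0, 0, 0, 0, 0, 0, 1],
)

```text
clock: 18.33
ee_pos: [489.7, 166.5, 219.3]
tool_rot: [-1.754, 2.563, -0.073]
wrist_force: [11.0, -7.1, -1.1]
width: 16.8
grip_force: 61.0
```

```bash
python3 -c "from h import *;avg()"
```

```text
mean F dock [12.16 -2.01 -1.44]
t 18.53 tip dock x,y,z [-36.61   0.58  14.84] tip deg 3.39 yaw -21.21 F dock [12.49 -2.32 -1.86] grip [17.1 60.8]
```

Emit:
move_arm(
  steps=[0, -0.084, 0.0267, -0.00625, 0, 0, 1, 0, -0.084, 0.0267, -0.00625, 0, 0, 1, 0, 0, 0, 0, 0, 0, 1, 0, 0, 0, 0, 0, 0, 1],
)

```text
clock: 18.87
ee_pos: [494.5, 164.6, 218.0]
tool_rot: [-1.762, 2.575, -0.041]
wrist_force: [10.3, -5.9, -1.5]
width: 16.6
grip_force: 61.1
```

```bash
python3 -c "from h import *;avg()"
```

```text
mean F dock [12.16 -2.3  -1.04]
t 19.07 tip dock x,y,z [-36.6    0.58  14.76] tip deg 1.92 yaw -21.21 F dock [12.19 -1.82 -1.89] grip [16.6 60.9]
```

Emit:
move_arm(
  steps=[0.01, -0.084, 0.0267, -0.00625, 0, 0, 1, 0, -0.084, 0.0267, -0.00625, 0, 0, 1, 0, 0, 0, 0, 0, 0, 1, 0, 0, 0, 0, 0, 0, 1],
)

```text
clock: 19.4
ee_pos: [499.4, 162.6, 216.7]
tool_rot: [-1.77, 2.587, -0.007]
wrist_force: [10.6, -5.8, -1.3]
width: 17.1
grip_force: 61.2
```

```bash
python3 -c "from h import *;avg()"
```

```text
mean F dock [12.18 -1.42 -0.78]
t 19.6 tip dock x,y,z [-36.58   0.54  14.75] tip deg 0.45 yaw -21.21 F dock [12.14 -1.98 -1.24] grip [16.9 61. ]
```

Emit:
move_arm(
  steps=[0, -0.025, 0.015, -0.002, 0, 0, 1, 0, -0.025, 0.015, -0.002, 0, 0, 1, 0, 0, 0, 0, 0, 0, 1, 0, 0, 0, 0, 0, 0, 1],
)

```text
clock: 19.93
ee_pos: [500.8, 162.0, 216.1]
tool_rot: [-1.773, 2.59, 0.003]
wrist_force: [10.8, -6.3, 1.2]
width: 16.6
grip_force: 61.3
```

```bash
python3 -c "from h import *;avg()"
```

```text
mean F dock [12.02 -1.81  1.06]
t 20.13 tip dock x,y,z [-36.51   0.57  14.62] tip deg 0.0 yaw -21.19 F dock [11.28 -1.93  2.02] grip [17.  61.3]
```

Emit:
move_arm(
  steps=[0, -0.084, 0.0267, -0.00625, 0, 0, 1, 0, 0, 0, 0, 0, 0, 1, 0, 0, 0, 0, 0, 0, 1],
)

```text
clock: 20.38
ee_pos: [502.9, 161.2, 215.9]
tool_rot: [1.772, -2.588, -0.02]
wrist_force: [6.8, -4.9, 5.7]
width: 16.9
grip_force: 62.3
```

```bash
python3 -c "
from h import *;avg(2);s=get_state();print(Rn.from_rotvec(s['tool_rot']).inv().apply(s['wrist_torque']))
im=grab_frame('wrist')[:,:,::-1];cv2.imwrite('pics/w5c.png',cv2.resize(im[100:340,160:480],None,fx=2.4,fy=2.4,interpolation=2))"
```

```text
mean F dock [ 7.91 -2.45  6.  ]
t 20.48 tip dock x,y,z [-36.9    0.59  15.13] tip deg -0.75 yaw -21.19 F dock [ 8.2  -2.56  6.09] grip [16.7 62.3]
[ 3.36258231  1.04772079 -0.07942507]
```

View pics/w5c.png

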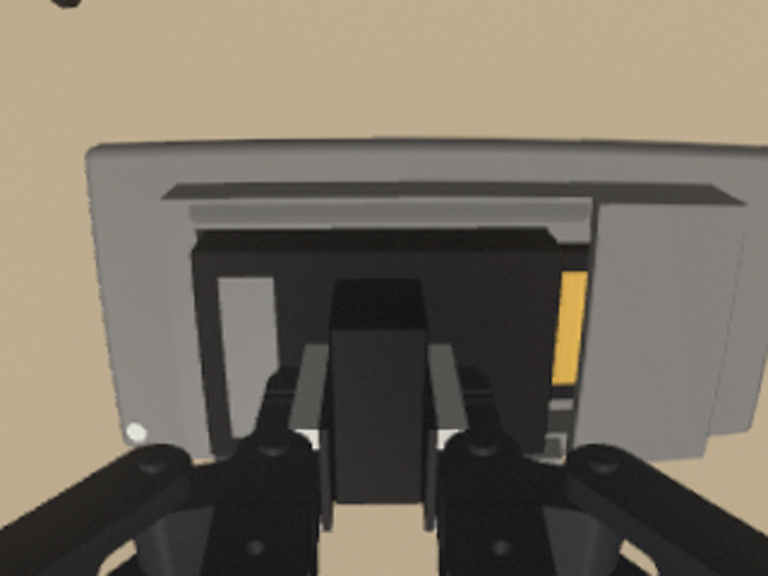

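The pack lies in the bay between lip (crop col about 590) and end wall (col about 205), tongue tucked under the lip. The forces suggest the far end has reached the floor, so I ease it +x and press down slightly.

Emit:
move_arm(
  steps=[0, -0.02, 0.012, 0, 0, 0, 1, 0, 0, 0.012, 0, 0, 0, 1, 0, 0, 0, 0, 0, 0, 1, 0, 0, 0, 0, 0, 0, 1],
)

```text
clock: 20.87
ee_pos: [503.0, 161.2, 215.8]
tool_rot: [1.773, -2.588, -0.021]
wrist_force: [1.4, -4.5, 13.1]
width: 16.7
grip_force: 63.2
```

```bash
python3 -c "
from h import *;avg(2);s=get_state();print(Rn.from_rotvec(s['tool_rot']).inv().apply(s['wrist_torque']))"
```

```text
mean F dock [ 2.81 -3.6  12.89]
t 20.97 tip dock x,y,z [-36.84   0.56  15.1 ] tip deg -0.78 yaw -21.18 F dock [ 3.83 -3.26 13.48] grip [16.5 63.2]
[ 1.81202917  1.31403389 -0.07150601]
```

Emit:
move_arm(
  steps=[0.012, 0, -0.012, 0, 0, 0, 1, 0, 0, 0, 0, 0, 0, 1, 0, 0, 0, 0, 0, 0, 0.6, 0, 0, 0, 0, 0, 0, 0.6, 0, 0, 0, 0, 0, 0, 0.6, 0, 0, 0, 0, 0, 0, 0.6, 0, 0, 0, 0, 0, 0, 0.6, 0, 0, 0, 0, 0, 0, 0.6],
)

```text
clock: 21.63
ee_pos: [500.2, 160.5, 211.9]
tool_rot: [1.764, -2.583, -0.028]
wrist_force: [-0.1, -0.3, 0.4]
width: 33.9
grip_force: 0.0
```

```bash
python3 -c "
from h import *;avg(2)"
```

```text
mean F dock [-0.08 -0.1  -0.15]
t 21.73 tip dock x,y,z [-40.82  -1.78  11.8 ] tip deg -1.27 yaw -21.33 F dock [-0.98  0.36 -0.49] grip [33.7  0. ]
```

Emit:
move_arm(
  steps=[0, -0.1, -0.15, 0, 0, 0, 0.5, 0, 0, -0.3, 0, 0, 0, 0.5, 0, 0, -0.5, 0, 0, 0, 0.5, 0, 0, -0.8, 0, 0, 0, 0.5, 0, 0, -0.8, 0, 0, 0, 0.5, 0, 0, -0.8, 0, 0, 0, 0, 0, 0, -0.8, 0, 0, 0, 0, 0, 0, 0, 0, 0, 0, 0, 0, 0, 0, 0, 0, 0, 0],
)

```text
clock: 22.48
ee_pos: [506.1, 158.5, 339.0]
tool_rot: [1.767, -2.587, -0.027]
wrist_force: [-0.8, -0.0, -0.9]
width: 85.2
grip_force: 0.0
```

Run:
```python
from h import *
tipnow();c=get_calibration("wrist");np.save("cw6.npy",c["extrinsics"])
im=grab_frame('wrist')[:,:,::-1];s=grab_frame("scene")[:,:,::-1]
cv2.imwrite("pics/w6.png",im)
a=cv2.resize(im[90:290,180:460],None,fx=2.4,fy=2.4,interpolation=2)
b=cv2.resize(s[160:255,320:440],None,fx=3.9,fy=3.9,interpolation=2)[:,:468]
cv2.imwrite("pics/w6c.png",a);cv2.imwrite("pics/s6c.png",cv2.resize(s[165:245,330:430],None,fx=6,fy=6,interpolation=2))
```

```text
t 22.48 tip dock x,y,z [-34.05  -0.74 138.57] tip deg -1.09 yaw -21.34 F dock [-0.77 -0.32 -0.91] grip [85.2  0. ]
```

View pics/w6c.png

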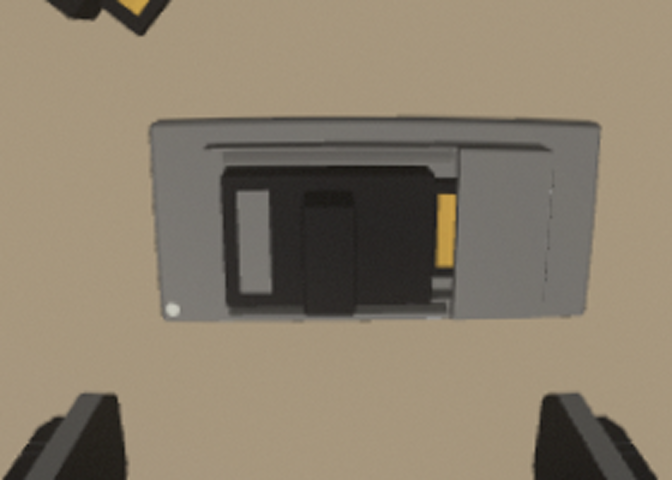

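View pics/s6c.png

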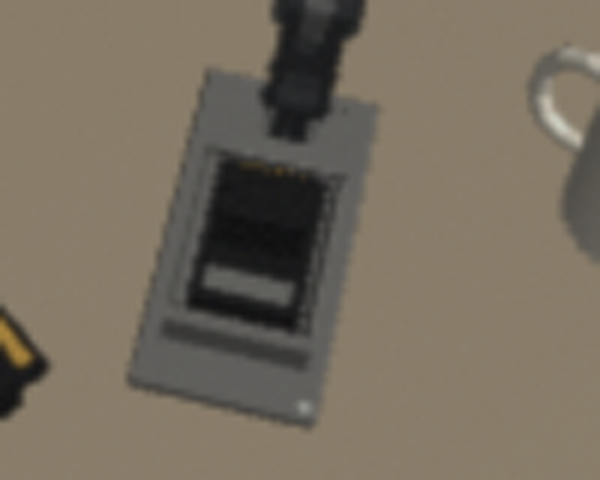

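The wrist view shows the pack home in the bay: gold tongue under the lip edge at crop (456,230), body end against the wall at col 222. The scene view agrees. As insurance I'll press the ridge top lightly with shut fingers so that the tongue end can't sit propped up by friction.

Run:
```python
from h import *
a=np.radians(DY);e=np.array([np.cos(a),np.sin(a)]);p=DC+18.5*e
go([*p,242],Rdown(DY,0))
```

```text
shift units [0.005 0.156 3.154] mm [ 0.1  4.7 94.6] | turn units [ 0.0107 -0.0003 -0.0004] deg [ 1.28 -0.03 -0.05]
```

Emit:
move_arm(
  steps=[0, 0.15, 0.4, 0, 0, 0, 1, 0, 0, 0.4, 0.0107, 0, 0, 1, 0, 0, 0.4, 0, 0, 0, 1, 0, 0, 0.3, 0, 0, 0, 1, 0, 0, 0.3, 0, 0, 0, 1, 0, 0, 0.3, 0, 0, 0, 1, 0, 0, 0.2, 0, 0, 0, 1, 0, 0, 0.2, 0, 0, 0, 1, 0, 0, 0.2, 0, 0, 0, 1, 0, 0, 0.1, 0, 0, 0, 1, 0, 0, 0.1, 0, 0, 0, 1, 0, 0, 0, 0, 0, 0, 1, 0, 0, 0, 0, 0, 0, 1],
  force=20,
)

```text
clock: 23.67
ee_pos: [501.2, 160.3, 249.8]
tool_rot: [-1.772, 2.594, -0.001]
wrist_force: [0.0, -0.2, 0.9]
width: -0.3
grip_force: 0.0
```

Run:
```python
from h import *
tipnow();a=np.radians(DY);e=np.array([np.cos(a),np.sin(a)]);p=DC+18.5*e
go([*p,237],Rdown(DY,0))
```

```text
t 23.67 tip dock x,y,z [-35.32  -1.61  48.3 ] tip deg 0.04 yaw -21.33 F dock [ 0.09 -0.21  0.91] grip [-0.3  0. ]
shift units [0.015 0.068 0.428] mm [ 0.4  2.  12.8] | turn units [-0.0004 -0.0002 -0.0003] deg [-0.04 -0.02 -0.03]
```

Emit:
move_arm(
  steps=[0.015, 0.068, 0.15, 0, 0, 0, 1, 0, 0, 0.15, 0, 0, 0, 1, 0, 0, 0.07, 0, 0, 0, 1, 0, 0, 0, 0, 0, 0, 1, 0, 0, 0, 0, 0, 0, 1],
)

```text
clock: 24.08
ee_pos: [499.0, 160.5, 238.5]
tool_rot: [1.772, -2.594, 0.001]
wrist_force: [0.2, -0.7, 0.4]
width: -0.1
grip_force: 0.0
```

Emit:
move_arm(
  steps=[0, 0, 0.033, 0, 0, 0, 1, 0, 0, 0, 0, 0, 0, 1, 0, 0, 0, 0, 0, 0, 1],
)

```text
clock: 24.33
ee_pos: [499.1, 160.6, 237.7]
tool_rot: [-1.772, 2.594, -0.001]
wrist_force: [0.1, -0.4, -0.9]
width: -0.3
grip_force: 0.1
```

Emit:
move_arm(
  steps=[0, 0, 0.033, 0, 0, 0, 1, 0, 0, 0, 0, 0, 0, 1, 0, 0, 0, 0, 0, 0, 1],
)

```text
clock: 24.58
ee_pos: [499.1, 160.6, 237.6]
tool_rot: [-1.772, 2.593, -0.002]
wrist_force: [-3.4, -0.4, 7.0]
width: -0.6
grip_force: 3.5
```

Emit:
move_arm(
  steps=[0, 0, 0.017, 0, 0, 0, 1, 0, 0, 0, 0, 0, 0, 1, 0, 0, 0, 0, 0, 0, 1],
)

```text
clock: 24.83
ee_pos: [499.1, 160.6, 237.6]
tool_rot: [-1.772, 2.593, -0.002]
wrist_force: [-4.2, -0.6, 10.4]
width: 0.2
grip_force: 5.2
```

Emit:
move_arm(
  steps=[0, 0, -0.1, 0, 0, 0, 1, 0, 0, -0.4, 0, 0, 0, 1, 0, 0, -0.8, 0, 0, 0, 1, 0, 0, -0.8, 0, 0, 0, 1, 0, 0, -0.8, 0, 0, 0, 1, 0, 0, -0.8, 0, 0, 0, 1, 0, 0, 0, 0, 0, 0, 0, 0, 0, 0, 0, 0, 0, 0, 0, 0, 0, 0, 0, 0, 0, 0, 0, 0, 0, 0, 0, 0],
)

```text
clock: 25.67
ee_pos: [498.7, 160.5, 345.9]
tool_rot: [1.77, -2.592, 0.001]
wrist_force: [-0.0, -0.5, -0.8]
width: 48.2
grip_force: 0.0
```

Run:
```python
from h import *
def ends(f,ex):
    im=cv2.imread(f) if isinstance(f,str) else f
    return im
a=np.radians(DY);e=np.array([np.cos(a),np.sin(a)]);n=np.array([-e[1],e[0]])
c=get_calibration("wrist");im=grab_frame("wrist")[:,:,::-1].copy();cv2.imwrite("pics/w7.png",im);g=cv2.cvtColor(im,6).astype(np.float32)
def prof(z,y,xs):
    P=np.c_[DC+xs[:,None]*e+y*n,np.full(len(xs),z)];p=proj("wrist",P,c).astype(np.float32);return cv2.remap(g,p[:,:1],p[:,1:],1)[:,0]
xs=np.arange(50,70,.5)
for y in(-15,0,15): v=prof(38,y,xs);print(y,"body end x",xs[np.argmax(np.diff(v))],[int(t) for t in v[::3]])
print(get_state()["clock"],get_state()["wrist_force"])
```

```text
-15 body end x 61.0 [120, 120, 120, 120, 85, 43, 43, 42, 89, 120, 119, 120, 120, 120]
0 body end x 61.5 [121, 121, 121, 121, 81, 43, 44, 52, 95, 121, 121, 121, 121, 121]
15 body end x 61.0 [122, 122, 122, 123, 88, 45, 44, 43, 104, 124, 123, 123, 122, 122]
25.7167 [ 0.67049272  0.62840186 -0.62934629]
```

```bash
python3 -c "from workcell import *;print(close_job())"
```

```text
the job is handed in; nothing more can be done
None
```

The small battery pack is in the dock and the job is handed in. Its tongue is under the lip, it lies flat against the end wall, and the arm is clear of it. The contact push read about 13 N at most (roughly 5.6 mm in), and the robot clock stood at 25.7 s.

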